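# Slide the test-tube hanger round the bent drip rail

### The job

On the bent rod that stands on the bench, take the hanger that carries the test tube by the tab on its top and slide it along the rod, round the bend without forcing it, until it hangs over the middle of the white dish that stands under the other leg. Let go of it there so that it hangs freely and upright; leave the other hanger, with the round flask, and the dish where they are.

Things in the scene. Friction and masses are not known exactly. Their poses are not given: they have to be found in the camera images.
- rail: Fixed 10 mm steel rod, level, centre line 180 mm above the bench, a post at each end. Origin on the bench below the bend's start; z up. In its frame from above, mm: first leg from the post (-200, 0) straight to (0, 0); bend 60 degrees to the left, radius 70 about (0, 70), to (60.6, 35); second leg straight along (0.5, 0.866), 180 long, to the post at (150.6, 190.9).
- tube_hanger: On the first leg, nearer the bend, 100-160 g: collar (38 outside, 30 hole, 16 mm long), grey tab on top, test tube to 118 mm below. Origin: hole's centre; x along the rod, z up. Tab 24 mm in x, 12 thick in y, 17 to 66 mm above the origin: pinch its broad sides, fingertips 23 mm or more above the origin. Hangs with origin 10 mm below the rod's centre line; lifted 10 mm it has 10 mm play all round.
- flask_hanger: Same collar, tab and frame, but carrying a small round flask (44 mm ball) instead of the tube. Loose, on the first leg by the end post, at least 55 mm behind the tube hanger. To be left alone.
- dish: Low round white porcelain dish, 90 mm across, 28 mm high, loose on the bench straight under the second leg, 55 to 100 mm past the end of the bend. Origin at the centre of its underside. The hanging tube clears its rim by about 24 mm.

How it is judged (in metres and radians):
At the end, for the whole second after the job is handed in: The tube hanger hangs freely on the rod's second leg, released and at rest (slower than 30 mm/s), upright within 15 degrees, its collar within 20 mm (seen from above) of the dish's centre (horizontal distance between tube_hanger and dish below 0.02 m and z of tube_hanger in the frame of rail between 0.155 and 0.185 m and angle between tube_hanger's own z axis and vertical below 0.26 rad and linear speed of tube_hanger below 0.03 m/s); the robot touches nothing.
It fails at once if the flask hanger is moved more than 25 mm (distance of flask_hanger from where it was at the start of the episode above 0.025 m).
It fails at once if the dish is moved more than 15 mm (distance of dish from where it was at the start of the episode above 0.015 m).
It fails at once if the tube hanger is forced against the rod with more than 40 N (bound on the rod) (contact force between tube_hanger and rail above 40 N).
It also fails if it takes over 45 s, if anything falls off the work surface, if the arm or the gripper's body presses on something with over 40 N, if the wrist force passes 120 N, or if a joint passes its speed limit or range.

### The arm

A 7-joint arm with a two-finger parallel gripper is mounted at the origin on the work surface. World frame = base frame: x ahead of the robot, y to its left, z up, the work surface at z = 0. Lengths are in m, angles in degrees, forces in N, time in s.
With the tool pointing down it reaches from about 0.4 to 0.875 m from the base axis. Payload 6.5 kg.
Tool frame: the origin (TCP) lies midway between the tips of the shut fingers; the grasp point (between the pads) lies 19 mm behind it; z points along the fingers, y is the direction in which the jaws open and shut (so a half turn about z gives the same grasp; the last joint's range is limited). The gripper opens to 88 mm and grips with 3 to 60 N. Pads are 18 mm wide; open, the fingers measure 123 mm over their backs; the gripper's body (75 mm by 187 mm) begins 45 mm behind the grasp point.
Start: joints at [-67.85, 30.733, -0.252, 88.115, 0.149, 61.152, -4.079], TCP at [0.284, 0.584, 0.218] pointing down, gripper open.
Joint ranges: [-154.64, 154.64], [-21.42, 123.67], [-72.66, 72.17], [13.99, 137.28], [-74.86, 254.86], [10.95, 109.41], [-158.01, 158.01]. Speed limits (degrees/s): [136.94, 136.94, 180, 180, 180, 180, 180].

### API

Orientations are given as [roll, pitch, yaw] about the fixed x, y, z axes, in that order (R = Rz(yaw) Ry(pitch) Rx(roll)).
In Python, from bench import manip, cams, order, nets gives the robot as it stands.
- The arm moves only by the tool servo_tool, never from a script. Its argument "series" is a list of rows, each a list of 7 numbers: the shift along the tool's x, y, z in cm, then the turn, a rotation vector about the tool's x, y, z in degrees, then the opening, from 0 (shut) to 1 (fully open). A call has exactly 10 rows; each row shifts and turns the commanded pose from where the row before left it, along the tool's axes as they then stand; what a row does not reach is not made up. A row lasts 1/8 s, in which the tool goes at most 62.5 mm and 10.7 degrees, less where a joint would pass 70% of its speed; a pose out of reach is approached as far as the arm can. A call with a gripper value outside its range is refused whole. The fingers move at their own pace and stop on an object; "newtons" is the grip in N (left out, the last holds). Time passes only in rows, so rows that do not move let the fingers close, or fill a call up. It gives the time, the measured TCP pose, the force and the opening at its end, in the units of the state.
- manip.state(): the state, without advancing time (a new reading comes with each control period).
- cams.get_image(name): name is "side" or "top"; returns (picture, depth): 480x640x3 uint8, red, green, blue; 480x640 float32, m along the optical axis (not along the pixel's ray), 0 where there is no reading.
- cams.camera_params(name): a dict with "camera_matrix" (3x3 intrinsics, pixels), "camera_from_world" (4x4, takes a point from world to camera coordinates). Camera axes: x right, y up, looking along -z (the intrinsics and any distortion apply to the point x, -y, -z); pixel columns grow to the right and rows downward; lengths in m; the calibration is good to about 2 mm. A picture is of the moment at which its call begins. camera_params takes no time and is no camera call.
- order.hand_in(): hands the job in, once; it reports no verdict.
Trained networks look in the newest picture that a camera, given by its name, has taken for a name from the list of things; names that differ only in an ending like _2 or _b are one class to them, and where a whole thing is asked for, a point or a joint stands for the part that bears it (a point fixed in the world has none). Each returns a list of dicts, best first, with "p" (0 to 1); they miss things now and then, are a little off and sometimes report something else, mostly with a low value. They report only what shows in the picture. A call takes as long as a camera call.
- nets.regions_of(camera, target): "mask" (480x640 bool, what is visible of it) and "position" ([column, row] in pixels, amid what is visible of it).
The state is a dict: "time_s": time; "joint_positions": joint angles; "joint_vel": joint speeds; "joint_efforts": joint torques, N m; "tool_pos": TCP position; "tool_rot": TCP orientation; "contact_force": force on the tool from outside, world axes, zero at the start; "torque": the same for the moment, N m; "gripper_width": finger opening in m.
Only numpy, scipy, OpenCV 4.12 (cv2) and the standard library are available. Lean on these libraries where they do the work, as an engineer would, in place of code of your own. Each camera call takes 0.05 s, during which the arm holds its last target. There are 200 camera calls.

## Working session

There is one attempt and no reset: what is moved stays moved. The work goes in short steps, Python scripts to look and compute and a tool call to move; the robot and the scene stay as the last step left them, time stands still between calls to the robot, and variables do not carry over. Pictures are saved under pics/ and viewed, about 8 in all and at most 12, crops included, and the job is handed in when it is done.

Besides the shell and the picture viewer there is one more tool, called after "Request:" as name(argument=value, ...), one argument or row to a line, values as JSON. servo_tool: Moves the arm, as the interface text tells. Its arguments: {"type":"object","properties":{"series":{"type":"array","items":{"type":"array","items":{"type":"number"}}},"newtons":{"type":"number"}},"required":["series"]}

```bash
mkdir -p pics; cat > h.py <<'E'
import numpy as np,cv2
from bench import manip,cams,order,nets
def cloud(name):
    im,d=cams.get_image(name);p=cams.camera_params(name)
    K=np.array(p["camera_matrix"]);T=np.array(p["camera_from_world"])
    v,u=np.mgrid[:480,:640]
    c=np.stack([(u-K[0,2])/K[0,0]*d,-(v-K[1,2])/K[1,1]*d,-d],-1)
    W=(c-T[:3,3])@T[:3,:3]
    W[d==0]=np.nan
    return im,d,W
def save(im,n): cv2.imwrite("pics/"+n,im[:,:,::-1])
E
python3 - <<'E'
from h import *
s=manip.state();print({k:np.round(s[k],3) for k in("time_s","tool_pos","tool_rot","contact_force","gripper_width")})
for n in("side","top"):
    im,d,W=cloud(n);save(im,n+"0.png");np.savez(n+"0.npz",im=im,W=W)
    p=cams.camera_params(n);T=np.array(p["camera_from_world"]);print(n,"cam at",np.round(-T[:3,:3].T@T[:3,3],3),np.round(-T[2,:3],2),{k:v for k,v in p.items() if k!="camera_from_world"})
    for t in("tube_hanger","flask_hanger","dish","rail"):
        for r in nets.regions_of(n,t)[:2]:
            m=r["mask"];Q=W[m];Q=Q[np.isfinite(Q[:,0])]
            print(n,t,round(r["p"],2),np.round(r["position"]),m.sum(),np.round(np.percentile(Q,[2,50,98],axis=0),3).tolist() if len(Q) else None)
E
```

```text
{'time_s': np.float64(0.0), 'tool_pos': array([0.284, 0.584, 0.217]), 'tool_rot': array([-1.79902e+02,  6.00000e-03,  1.54062e+02]), 'contact_force': array([-0.271, -0.055,  0.608]), 'gripper_width': np.float64(0.088)}
side cam at [ 0.133 -0.445  0.543] [ 0.58  0.57 -0.57] {'camera_matrix': array([[508.64224524,   0.        , 316.38608078],
       [  0.        , 508.64224524, 243.44094347],
       [  0.        ,   0.        ,   1.        ]])}
side tube_hanger 0.67 [343. 222.] 866 [[0.538, -0.098, -0.001], [0.546, -0.084, 0.186], [0.8, 0.134, 0.236]]
side flask_hanger 0.76 [339. 290.] 1853 [[0.457, -0.172, 0.097], [0.471, -0.156, 0.159], [0.492, -0.135, 0.236]]
side dish 0.58 [274. 252.] 1303 [[0.555, 0.079, -0.0], [0.607, 0.134, 0.016], [0.648, 0.185, 0.029]]
side rail 0.63 [341. 364.] 3960 [[0.421, -0.205, 0.004], [0.452, -0.174, 0.058], [0.615, 0.201, 0.185]]
top cam at [ 0.461 -0.02   0.789] [ 0.11  0.02 -0.99] {'camera_matrix': array([[519.11935509,   0.        , 318.21155504],
       [  0.        , 519.11935509, 236.66858437],
       [  0.        ,   0.        ,   1.        ]])}
top tube_hanger 0.89 [375. 219.] 664 [[0.538, -0.091, 0.065], [0.548, -0.077, 0.207], [0.562, -0.065, 0.238]]
top flask_hanger 0.7 [434. 283.] 1140 [[0.458, -0.167, 0.108], [0.475, -0.143, 0.183], [0.493, -0.131, 0.238]]
top dish 0.9 [232. 206.] 2580 [[0.555, 0.08, 0.004], [0.596, 0.122, 0.015], [0.63, 0.161, 0.03]]
top rail 0.72 [354. 198.] 4466 [[0.425, -0.196, 0.001], [0.575, -0.043, 0.184], [0.63, 0.201, 0.187]]
```

```bash
cat > fit.py <<'E'
from h import *
from scipy.optimize import least_squares
a=np.radians(np.linspace(0,60,60))
path=np.vstack([np.c_[np.linspace(-200,0,200),np.zeros(200)],np.c_[70*np.sin(a),70-70*np.cos(a)],
  np.array([60.6,35])+np.linspace(0,180,180)[:,None]*np.array([.5,.866])])/1000
from scipy.spatial import cKDTree
tr=cKDTree(path)
P=[];D={}
for n in("side","top"):
    z=np.load(n+"0.npz");W=z["W"]
    for t in ("rail","dish"):
        cams_=None
    D[n]=W
def toR(x,Q):
    c,s=np.cos(x[2]),np.sin(x[2]);return (Q[:,:2]-x[:2])@np.array([[c,-s],[s,c]])
for n in("top","side"):
    cams.get_image(n)
    m=nets.regions_of(n,"rail")[0]["mask"];Q=D[n][m];Q=Q[(Q[:,2]>.176)&(Q[:,2]<.195)]
    best=min((least_squares(lambda x:tr.query(toR(x,Q))[0],[.59,-.03,y0],loss="soft_l1",f_scale=.003) for y0 in np.radians([30,50,70])),key=lambda r:r.cost)
    x=best.x;print(n,"rail",np.round(x[:2],4),np.degrees(x[2]).round(2),len(Q),"med res",np.median(tr.query(toR(x,Q))[0]).round(4),"z",np.percentile(Q[:,2],[50,95]).round(4))
    m=nets.regions_of(n,"dish")[0]["mask"];Q=D[n][m];Q=Q[(Q[:,2]>.024)&(Q[:,2]<.033)]
    r=least_squares(lambda c:np.hypot(*(Q[:,:2]-c[:2]).T)-.0435,[.6,.13],loss="soft_l1",f_scale=.003)
    print("dish",r.x.round(4),len(Q),np.abs(r.fun).mean().round(4),"in rail",(toR(x,np.array([[*r.x]]))*1000).round(1))
    for t in("tube_hanger","flask_hanger"):
        m=nets.regions_of(n,t)[0]["mask"];Q=D[n][m];T=Q[(Q[:,2]>.21)&(Q[:,2]<.245)]
        if n=="top":T=T[T[:,2]>.232]
        T=T[np.hypot(*(T[:,:2]-np.median(T[:,:2],0)).T)<.03]
        R=toR(x,T)*1000
        print(t,"tab mid",np.median(T[:,:2],0).round(4),"rail range",np.percentile(R,[3,50,97],axis=0).round(1).tolist(),"ztop",np.percentile(T[:,2],97).round(4))
E
python3 fit.py; python3 -c "
import cv2,numpy as np
a=cv2.imread('pics/side0.png');b=cv2.imread('pics/top0.png')
cv2.imwrite('pics/both.png',np.vstack([a[80:380,150:550],b[80:380,150:550]]))"
```

```text
top rail [ 0.5947 -0.0415] 42.69 2801 med res 0.0024 z [0.1849 0.187 ]
dish [0.5957 0.1199] 569 0.0023 in rail [[110.1 118. ]]
tube_hanger tab mid [ 0.5528 -0.0808] rail range [[-68.3, -6.1], [-57.6, 0.0], [-46.5, 5.3]] ztop 0.2388
flask_hanger tab mid [ 0.4769 -0.1506] rail range [[-171.9, -6.2], [-160.6, -0.2], [-149.4, 5.0]] ztop 0.2384
side rail [ 0.5942 -0.0428] 42.85 1049 med res 0.0016 z [0.183  0.1853]
dish [0.5952 0.1194] 318 0.0019 in rail [[111.  118.3]]
tube_hanger tab mid [ 0.546  -0.0871] rail range [[-68.5, -5.2], [-66.2, -0.0], [-51.3, 6.0]] ztop 0.2363
flask_hanger tab mid [ 0.4715 -0.1569] rail range [[-171.5, -5.9], [-169.5, 0.1], [-150.2, 5.6]] ztop 0.2365
```

View pics/both.png

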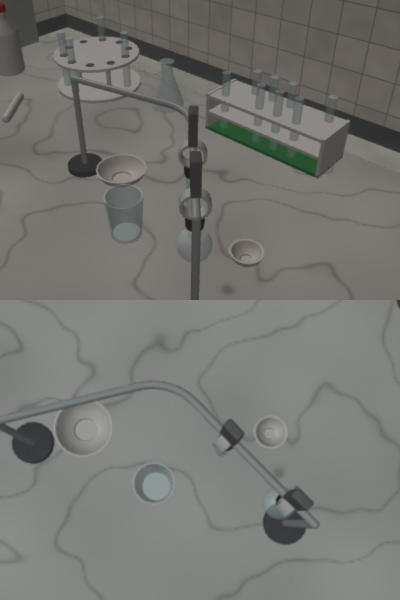

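Crop: tube hanger's tab at full-image top (380,215), flask hanger by the post (445,280), dish (232,208) under second leg. The fits agree between views (rail yaw 42.8°, dish 97 mm along leg 2, tab at rail x = -57.5).

```bash
cat > plan.py <<'E'
from h import *
RX,RY,RW=.5945,-.042,42.8
def rail(s):  # s mm along path from bend start -> world x,y,tangent yaw
    if s<0: x,y,t=s,0,0
    elif s<73.3: t=s/70;x,y=70*np.sin(t),70-70*np.cos(t)
    else: t=np.pi/3;x,y=60.6+(s-73.3)*.5,35+(s-73.3)*.866
    w=np.radians(RW);c,q=np.cos(w),np.sin(w)
    return RX+(c*x-q*y)/1e3,RY+(q*x+c*y)/1e3,RW+np.degrees(t)
def rows(start,wps,op):
    x,y,z,yaw=start;out=[]
    for X,Y,Z,A in wps:
        a=np.radians(yaw);dx,dy=X-x,Y-y
        r=[round(100*(np.cos(a)*dx+np.sin(a)*dy),2),round(100*(np.sin(a)*dx-np.cos(a)*dy),2),round(-100*(Z-z),2),0,0,round(-(A-yaw),1),op]
        out.append(r)
        tx,ty=r[0]/100,r[1]/100
        x+=np.cos(a)*tx+np.sin(a)*ty;y+=np.sin(a)*tx-np.cos(a)*ty;z-=r[2]/100;yaw-=r[5]
    for i in range(0,len(out),10): print(str(out[i:i+10]).replace(" ",""))
    print("end",np.round([x,y,z,yaw],4))
def cur():
    s=manip.state();print(round(s["time_s"],2),s["tool_pos"].round(4) if hasattr(s["tool_pos"],"round") else s["tool_pos"],s["tool_rot"],np.round(s["contact_force"],1),s["gripper_width"])
    return (*s["tool_pos"],s["tool_rot"][2])
def lin(a,b,n): return [tuple(np.array(a)+(np.array(b)-np.array(a))*k/n) for k in range(1,n+1)]
E
python3 - <<'E'
from plan import *
c=cur();X,Y,A=rail(-57.5);m=np.array(c);b=np.array([X,Y,.29,A]);print(X,Y,A)
w=lin(c,b,18);w=[(x,y,min(.3,c[2]+.012*(i+1)) if i<12 else .3-.01*(i-11)/6,a) for i,(x,y,z,a) in enumerate(w)]
w+= [w[-1]]*2
rows(c,w,1)
E
```

```text
1.0 [0.2844 0.5845 0.2178] [1.79996574e+02 3.70777971e-04 1.54059065e+02] [-0.1 -0.6  0.5] 0.08834914664879419
0.5523105327910847 -0.0810678749950372 42.8
[[np.float64(-2.96),np.float64(-2.67),np.float64(-1.2),0,0,np.float64(6.2),1],[np.float64(-3.22),np.float64(-2.34),np.float64(-1.2),0,0,np.float64(6.2),1],[np.float64(-3.47),np.float64(-1.98),np.float64(-1.2),0,0,np.float64(6.1),1],[np.float64(-3.65),np.float64(-1.6),np.float64(-1.2),0,0,np.float64(6.2),1],[np.float64(-3.8),np.float64(-1.19),np.float64(-1.2),0,0,np.float64(6.2),1],[np.float64(-3.91),np.float64(-0.78),np.float64(-1.2),0,0,np.float64(6.2),1],[np.float64(-3.97),np.float64(-0.35),np.float64(-1.02),0,0,np.float64(6.2),1],[np.float64(-3.99),np.float64(0.08),np.float64(0.0),0,0,np.float64(6.1),1],[np.float64(-3.95),np.float64(0.51),np.float64(0.0),0,0,np.float64(6.2),1],[np.float64(-3.88),np.float64(0.93),np.float64(0.0),0,0,np.float64(6.2),1]]
[[np.float64(-3.75),np.float64(1.34),np.float64(0.0),0,0,np.float64(6.2),1],[np.float64(-3.59),np.float64(1.74),np.float64(0.0),0,0,np.float64(6.2),1],[np.float64(-3.37),np.float64(2.11),np.float64(0.17),0,0,np.float64(6.2),1],[np.float64(-3.13),np.float64(2.47),np.float64(0.17),0,0,np.float64(6.1),1],[np.float64(-2.85),np.float64(2.79),np.float64(0.16),0,0,np.float64(6.2),1],[np.float64(-2.53),np.float64(3.08),np.float64(0.17),0,0,np.float64(6.2),1],[np.float64(-2.19),np.float64(3.33),np.float64(0.17),0,0,np.float64(6.2),1],[np.float64(-1.81),np.float64(3.55),np.float64(0.16),0,0,np.float64(6.2),1],[np.float64(0.0),np.float64(0.0),np.float64(0.0),0,0,np.float64(-0.0),1],[np.float64(0.0),np.float64(0.0),np.float64(0.0),0,0,np.float64(-0.0),1]]
end [ 0.5523 -0.081   0.29   42.7591]
```

Request:
servo_tool(
  series=[
    [-2.96, -2.67, -1.2, 0, 0, 6.2, 1],
    [-3.22, -2.34, -1.2, 0, 0, 6.2, 1],
    [-3.47, -1.98, -1.2, 0, 0, 6.1, 1],
    [-3.65, -1.6, -1.2, 0, 0, 6.2, 1],
    [-3.8, -1.19, -1.2, 0, 0, 6.2, 1],
    [-3.91, -0.78, -1.2, 0, 0, 6.2, 1],
    [-3.97, -0.35, -1.02, 0, 0, 6.2, 1],
    [-3.99, 0.08, 0, 0, 0, 6.1, 1],
    [-3.95, 0.51, 0, 0, 0, 6.2, 1],
    [-3.88, 0.93, 0, 0, 0, 6.2, 1],
  ],
)

```text
time_s: 2.25
tool_pos: [0.4337, 0.2135, 0.3003]
tool_rot: [180.0, -0.0, 92.1]
contact_force: [0.7, 0.1, 0.1]
gripper_width: 0.0882
```

Request:
servo_tool(
  series=[
    [-3.75, 1.34, 0, 0, 0, 6.2, 1],
    [-3.59, 1.74, 0, 0, 0, 6.2, 1],
    [-3.37, 2.11, 0.17, 0, 0, 6.2, 1],
    [-3.13, 2.47, 0.17, 0, 0, 6.1, 1],
    [-2.85, 2.79, 0.16, 0, 0, 6.2, 1],
    [-2.53, 3.08, 0.17, 0, 0, 6.2, 1],
    [-2.19, 3.33, 0.17, 0, 0, 6.2, 1],
    [-1.81, 3.55, 0.16, 0, 0, 6.2, 1],
    [0, 0, 0, 0, 0, 0, 1],
    [0, 0, 0, 0, 0, 0, 1],
  ],
)

```text
time_s: 3.5
tool_pos: [0.5521, -0.0802, 0.2899]
tool_rot: [-180.0, -0.0, 42.8]
contact_force: [0.5, 1.1, -0.5]
gripper_width: 0.0884
```

```bash
sed -i 's/out.append(r)/r=[float(v)+0.0 for v in r];out.append(r)/' plan.py; python3 - <<'E'
from plan import *
c=cur();X,Y,A=rail(-57.5)
rows(c,lin(c,(X,Y,.197,A),9)+[(X,Y,.197,A)],1)
im,d,W=cloud("side");save(im[100:400,120:600],"s1.png")
E
```

```text
3.5 [ 0.5521 -0.0802  0.2899] [-1.79957684e+02 -9.88098470e-03  4.28427687e+01] [ 0.5  1.1 -0.5] 0.08842157352350814
[[-0.01,0.01,1.03,0.0,0.0,0.0,1.0],[0.0,0.01,1.03,0.0,0.0,0.0,1.0],[-0.01,0.01,1.04,0.0,0.0,0.0,1.0],[0.0,0.0,1.03,0.0,0.0,0.0,1.0],[-0.01,0.01,1.03,0.0,0.0,0.0,1.0],[0.0,0.01,1.03,0.0,0.0,0.0,1.0],[-0.01,0.01,1.03,0.0,0.0,0.0,1.0],[0.0,0.01,1.04,0.0,0.0,0.0,1.0],[-0.01,0.01,1.03,0.0,0.0,0.0,1.0],[0.0,0.0,0.0,0.0,0.0,0.0,1.0]]
end [ 0.5523 -0.0811  0.197  42.8428]
```

View pics/s1.png

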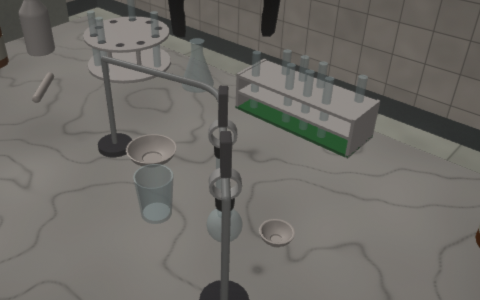

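The open fingers (crop columns 176 and 270) straddle the tube hanger's tab (column 223) symmetrically, so I can descend.

Request:
servo_tool(
  series=[
    [0, 0.05, 1.03, 0, 0, 0, 1],
    [0, 0, 1.03, 0, 0, 0, 1],
    [0, 0, 1.04, 0, 0, 0, 1],
    [0, 0, 1.03, 0, 0, 0, 1],
    [0, 0, 1.03, 0, 0, 0, 1],
    [0, 0, 1.03, 0, 0, 0, 1],
    [0, 0, 1.03, 0, 0, 0, 1],
    [0, 0, 1.04, 0, 0, 0, 1],
    [0, 0, 1.03, 0, 0, 0, 1],
    [0, 0, 0, 0, 0, 0, 1],
  ],
)

```text
time_s: 4.8
tool_pos: [0.5521, -0.0814, 0.1963]
tool_rot: [-179.9, 0.1, 42.8]
contact_force: [-0.4, 0.3, 0.7]
gripper_width: 0.088
```

Request:
servo_tool(
  series=[
    [0, 0, 0, 0, 0, 0, 0],
    [0, 0, 0, 0, 0, 0, 0],
    [0, 0, 0, 0, 0, 0, 0],
    [0, 0, 0, 0, 0, 0, 0],
    [0, 0, 0, 0, 0, 0, 0],
    [0, 0, 0, 0, 0, 0, 0],
    [0, 0, 0, 0, 0, 0, 0],
    [0, 0, 0, 0, 0, 0, 0],
    [0, 0, 0, 0, 0, 0, 0],
    [0, 0, 0, 0, 0, 0, 0],
  ],
  newtons=20,
)

```text
time_s: 6.05
tool_pos: [0.5526, -0.0814, 0.1971]
tool_rot: [-180.0, -0.0, 42.8]
contact_force: [-1.0, 0.3, 0.1]
gripper_width: 0.0118
```

```bash
python3 - <<'E'
from plan import *
c=cur()
g=rail(-57.5);w=np.radians(RW);d=np.array(c[:2])-g[:2];print("off along/left mm",1e3*(np.cos(w)*d[0]+np.sin(w)*d[1]),1e3*(-np.sin(w)*d[0]+np.cos(w)*d[1]))
E
```

```text
6.05 [ 0.5526 -0.0814  0.1971] [-1.79998081e+02 -7.51505735e-04  4.27615306e+01] [-1.   0.3  0.1] 0.011753470464061375
off along/left mm -0.0037140401274944113 -0.4199279391446752
```

```bash
python3 - <<'E'
from plan import *
c=cur();z=.207
wp=lin(c,(*c[:2],z,c[3]),4)
sd=73.3+97
s=-57.5+np.cumsum([2,4]+[6.2]*34+[0]*0);s=list(s[s<sd-6])
s+=[(s[-1]+sd)/2+1,sd]
print(len(s))
for v in s:
    X,Y,A=rail(v);wp.append((X,Y,z,A))
while len(wp)%10: wp.append(wp[-1])
rows(c,wp,0)
print(rail(sd))
E
```

```text
6.05 [ 0.5526 -0.0814  0.1971] [-1.79998081e+02 -7.51505735e-04  4.27615306e+01] [-1.   0.3  0.1] 0.011753470464061375
38
[[0.0,0.0,-0.25,0.0,0.0,0.0,0.0],[0.0,0.0,-0.24,0.0,0.0,0.0,0.0],[0.0,0.0,-0.25,0.0,0.0,0.0,0.0],[0.0,0.0,-0.25,0.0,0.0,0.0,0.0],[0.2,-0.04,0.0,0.0,0.0,0.0,0.0],[0.4,0.0,0.0,0.0,0.0,0.0,0.0],[0.62,0.0,0.0,0.0,0.0,0.0,0.0],[0.62,0.0,0.0,0.0,0.0,0.0,0.0],[0.62,0.0,0.0,0.0,0.0,0.0,0.0],[0.62,0.0,0.0,0.0,0.0,0.0,0.0]]
[[0.62,0.0,0.0,0.0,0.0,0.0,0.0],[0.62,0.0,0.0,0.0,0.0,0.0,0.0],[0.62,-0.01,0.0,0.0,0.0,0.0,0.0],[0.62,0.0,0.0,0.0,0.0,0.0,0.0],[0.62,-0.01,0.0,0.0,0.0,-3.6,0.0],[0.62,-0.03,0.0,0.0,0.0,-5.0,0.0],[0.62,-0.02,0.0,0.0,0.0,-5.1,0.0],[0.62,-0.03,0.0,0.0,0.0,-5.1,0.0],[0.62,-0.03,0.0,0.0,0.0,-5.1,0.0],[0.62,-0.03,0.0,0.0,0.0,-5.0,0.0]]
[[0.62,-0.02,0.0,0.0,0.0,-5.1,0.0],[0.61,-0.03,0.0,0.0,0.0,-5.1,0.0],[0.62,-0.03,0.0,0.0,0.0,-5.1,0.0],[0.62,-0.03,0.0,0.0,0.0,-5.0,0.0],[0.62,-0.02,0.0,0.0,0.0,-5.1,0.0],[0.62,-0.03,0.0,0.0,0.0,-5.1,0.0],[0.62,-0.01,0.0,0.0,0.0,-0.6,0.0],[0.62,0.0,0.0,0.0,0.0,0.0,0.0],[0.62,0.0,0.0,0.0,0.0,0.0,0.0],[0.62,0.0,0.0,0.0,0.0,0.0,0.0]]
[[0.62,0.0,0.0,0.0,0.0,0.0,0.0],[0.62,0.0,0.0,0.0,0.0,0.0,0.0],[0.62,0.0,0.0,0.0,0.0,0.0,0.0],[0.62,0.0,0.0,0.0,0.0,0.0,0.0],[0.62,0.0,0.0,0.0,0.0,0.0,0.0],[0.62,0.0,0.0,0.0,0.0,0.0,0.0],[0.62,0.0,0.0,0.0,0.0,0.0,0.0],[0.62,0.0,0.0,0.0,0.0,0.0,0.0],[0.62,0.0,0.0,0.0,0.0,0.0,0.0],[0.62,0.0,0.0,0.0,0.0,0.0,0.0]]
[[0.65,0.0,0.0,0.0,0.0,0.0,0.0],[0.45,-0.01,0.0,0.0,0.0,0.0,0.0],[0.0,0.0,0.0,0.0,0.0,0.0,0.0],[0.0,0.0,0.0,0.0,0.0,0.0,0.0],[0.0,0.0,0.0,0.0,0.0,0.0,0.0],[0.0,0.0,0.0,0.0,0.0,0.0,0.0],[0.0,0.0,0.0,0.0,0.0,0.0,0.0],[0.0,0.0,0.0,0.0,0.0,0.0,0.0],[0.0,0.0,0.0,0.0,0.0,0.0,0.0],[0.0,0.0,0.0,0.0,0.0,0.0,0.0]]
end [  0.5936   0.1194   0.207  102.7615]
(np.float64(0.5936950541275349), np.float64(0.11944236763050275), np.float64(102.79999999999998))
```

Request:
servo_tool(
  series=[
    [0, 0, -0.25, 0, 0, 0, 0],
    [0, 0, -0.25, 0, 0, 0, 0],
    [0, 0, -0.25, 0, 0, 0, 0],
    [0, 0, -0.25, 0, 0, 0, 0],
    [0.2, -0.04, 0, 0, 0, 0, 0],
    [0.4, 0, 0, 0, 0, 0, 0],
    [0.62, 0, 0, 0, 0, 0, 0],
    [0.62, 0, 0, 0, 0, 0, 0],
    [0.62, 0, 0, 0, 0, 0, 0],
    [0.62, 0, 0, 0, 0, 0, 0],
  ],
)

```text
time_s: 7.3
tool_pos: [0.5753, -0.0599, 0.2071]
tool_rot: [-180.0, 0.0, 42.8]
contact_force: [-1.5, 0.1, -0.8]
gripper_width: 0.012
```

```bash
python3 - <<'E'
from plan import *
cur()
for n in("side","top"):
    im,d,W=cloud(n)
    save(im[150:350,200:500],n+"2.png")
    r=nets.regions_of(n,"tube_hanger")
    if r:
        Q=W[r[0]["mask"]];Q=Q[np.isfinite(Q[:,0])];print(n,r[0]["p"],np.percentile(Q,[2,50,98],axis=0).round(3).tolist())
cv2.imwrite("pics/m2.png",np.vstack([cv2.imread("pics/side2.png"),cv2.imread("pics/top2.png")]))
E
```

```text
7.3 [ 0.5753 -0.0599  0.2071] [-1.79999449e+02  3.22387292e-03  4.27655577e+01] [-1.5  0.1 -0.8] 0.012013753218779955
```

View pics/m2.png

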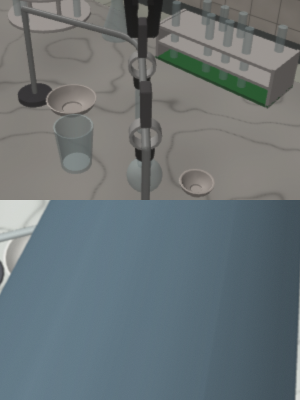

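The fingers hold the tab (crop 143,30), the ring (143,70) has been lifted round the rod, and the flask hanger stays behind. Next comes the bend.

Request:
servo_tool(
  series=[
    [0.62, 0, 0, 0, 0, 0, 0],
    [0.62, 0, 0, 0, 0, 0, 0],
    [0.62, -0.01, 0, 0, 0, 0, 0],
    [0.62, 0, 0, 0, 0, 0, 0],
    [0.62, -0.01, 0, 0, 0, -3.6, 0],
    [0.62, -0.03, 0, 0, 0, -5, 0],
    [0.62, -0.02, 0, 0, 0, -5.1, 0],
    [0.62, -0.03, 0, 0, 0, -5.1, 0],
    [0.62, -0.03, 0, 0, 0, -5.1, 0],
    [0.62, -0.03, 0, 0, 0, -5, 0],
  ],
)

```text
time_s: 8.75
tool_pos: [0.6137, -0.0123, 0.207]
tool_rot: [-180.0, 0.0, 71.8]
contact_force: [-0.2, 0.4, -1.0]
gripper_width: 0.0118
```

```bash
python3 - <<'E'
from plan import *
c=cur();print(rail(-57.5+20.6+10.2+62-0.0), [np.round(rail(s),4) for s in (29,31,33,35)])
im,d,W=cloud("side");save(cv2.resize(im[120:320,240:440],None,fx=2.5,fy=2.5),"s3.png")
E
```

```text
8.75 [ 0.6137 -0.0123  0.207 ] [-1.79999438e+02  4.26906967e-03  7.18247149e+01] [-0.2  0.4 -1. ] 0.011772421710457497
(np.float64(0.6133963763807705), np.float64(-0.012625986885662133), np.float64(71.6934430973115)) [array([ 6.11200e-01, -1.85000e-02,  6.65368e+01]), array([ 6.11900e-01, -1.67000e-02,  6.81738e+01]), array([ 6.12600e-01, -1.48000e-02,  6.98109e+01]), array([ 6.13300e-01, -1.29000e-02,  7.14479e+01])]
```

View pics/s3.png

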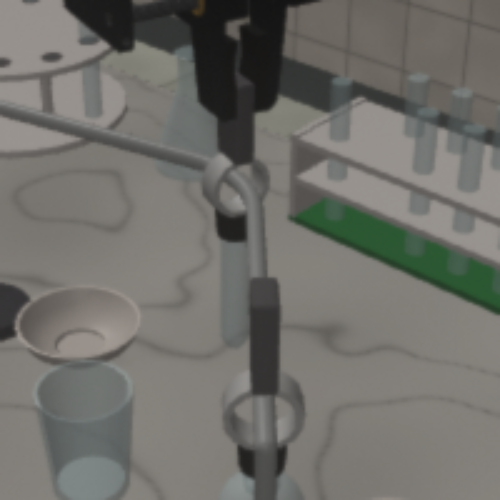

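The collar (crop 235,183) rounds the bend with the rod in the middle of the hole and only gravity on the wrist. Continuing.

Request:
servo_tool(
  series=[
    [0.62, -0.02, 0, 0, 0, -5.1, 0],
    [0.61, -0.03, 0, 0, 0, -5.1, 0],
    [0.62, -0.03, 0, 0, 0, -5.1, 0],
    [0.62, -0.03, 0, 0, 0, -5, 0],
    [0.62, -0.02, 0, 0, 0, -5.1, 0],
    [0.62, -0.03, 0, 0, 0, -5.1, 0],
    [0.62, -0.01, 0, 0, 0, -0.6, 0],
    [0.62, 0, 0, 0, 0, 0, 0],
    [0.62, 0, 0, 0, 0, 0, 0],
    [0.62, 0, 0, 0, 0, 0, 0],
  ],
)

```text
time_s: 10.05
tool_pos: [0.6098, 0.0487, 0.2071]
tool_rot: [-180.0, 0.0, 102.7]
contact_force: [-0.3, -0.5, -1.3]
gripper_width: 0.0116
```

Request:
servo_tool(
  series=[
    [0.62, 0, 0, 0, 0, 0, 0],
    [0.62, 0, 0, 0, 0, 0, 0],
    [0.62, 0, 0, 0, 0, 0, 0],
    [0.62, 0, 0, 0, 0, 0, 0],
    [0.62, 0, 0, 0, 0, 0, 0],
    [0.62, 0, 0, 0, 0, 0, 0],
    [0.62, 0, 0, 0, 0, 0, 0],
    [0.62, 0, 0, 0, 0, 0, 0],
    [0.62, 0, 0, 0, 0, 0, 0],
    [0.62, 0, 0, 0, 0, 0, 0],
  ],
)

```text
time_s: 11.3
tool_pos: [0.5961, 0.1091, 0.2071]
tool_rot: [180.0, 0.0, 102.8]
contact_force: [-0.6, -0.4, -0.4]
gripper_width: 0.0119
```

```bash
python3 - <<'E'
from plan import *
c=cur();X,Y,A=rail(170.3)
rows(c,lin(c,(X,Y,.207,A),3)+lin((X,Y,.207,A),(X,Y,.1975,A),4)+[(X,Y,.1975,A)]*3,0)
im,d,W=cloud("side");save(cv2.resize(im[120:320,180:380],None,fx=2.5,fy=2.5),"s4.png")
for r in nets.regions_of("side","dish")[:1]:
    Q=W[r["mask"]];Q=Q[(Q[:,2]>.024)&(Q[:,2]<.033)]
    from scipy.optimize import least_squares
    print(least_squares(lambda c:np.hypot(*(Q[:,:2]-c).T)-.0435,[.6,.13],loss="soft_l1",f_scale=.003).x)
E
```

```text
11.3 [0.5961 0.1091 0.2071] [1.79998187e+02 1.26916193e-03 1.02757232e+02] [-0.6 -0.4 -0.4] 0.011876634369610685
[[0.36,0.0,0.0,0.0,0.0,0.0,0.0],[0.35,-0.01,0.01,0.0,0.0,0.0,0.0],[0.36,0.0,0.0,0.0,0.0,0.0,0.0],[0.0,0.0,0.24,0.0,0.0,0.0,0.0],[0.0,0.0,0.24,0.0,0.0,0.0,0.0],[0.0,0.0,0.23,0.0,0.0,0.0,0.0],[0.0,0.0,0.24,0.0,0.0,0.0,0.0],[0.0,0.0,0.0,0.0,0.0,0.0,0.0],[0.0,0.0,0.0,0.0,0.0,0.0,0.0],[0.0,0.0,0.0,0.0,0.0,0.0,0.0]]
end [  0.5937   0.1195   0.1975 102.7572]
[0.5949807  0.11950538]
```

View pics/s4.png

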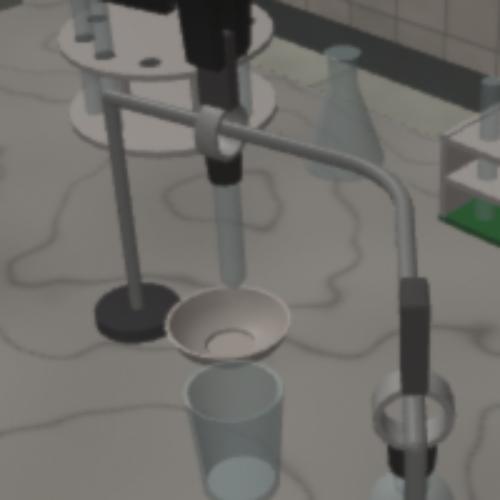

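The collar (crop 218,133) is on the second leg with the tube over the dish (230,320). Last 11 mm, then lower onto the rod.

Request:
servo_tool(
  series=[
    [0.36, 0, 0, 0, 0, 0, 0],
    [0.36, 0, 0, 0, 0, 0, 0],
    [0.36, 0, 0, 0, 0, 0, 0],
    [0, 0, 0.24, 0, 0, 0, 0],
    [0, 0, 0.24, 0, 0, 0, 0],
    [0, 0, 0.24, 0, 0, 0, 0],
    [0, 0, 0.2, 0, 0, 0, 0],
    [0, 0, 0, 0, 0, 0, 0],
    [0, 0, 0, 0, 0, 0, 0],
    [0, 0, 0, 0, 0, 0, 0],
  ],
)

```text
time_s: 12.65
tool_pos: [0.5939, 0.1192, 0.198]
tool_rot: [180.0, 0.0, 102.8]
contact_force: [0.9, 0.2, -1.4]
gripper_width: 0.0118
```

Request:
servo_tool(
  series=[
    [0, 0, 0, 0, 0, 0, 0.2],
    [0, 0, 0, 0, 0, 0, 0.3],
    [0, 0, 0, 0, 0, 0, 0.5],
    [0, 0, 0, 0, 0, 0, 0.7],
    [0, 0, 0, 0, 0, 0, 0.9],
    [0, 0, 0, 0, 0, 0, 0.9],
    [0, 0, 0, 0, 0, 0, 0.9],
    [0, 0, 0, 0, 0, 0, 0.9],
    [0, 0, 0, 0, 0, 0, 0.9],
    [0, 0, 0, 0, 0, 0, 0.9],
  ],
)

```text
time_s: 13.9
tool_pos: [0.5938, 0.1192, 0.1979]
tool_rot: [180.0, 0.0, 102.8]
contact_force: [-0.0, 0.6, -0.3]
gripper_width: 0.0794
```

Request:
servo_tool(
  series=[
    [0, 0, -0.5, 0, 0, 0, 0.9],
    [0, 0, -1, 0, 0, 0, 0.9],
    [0, 0, -1.5, 0, 0, 0, 0.9],
    [0, 0, -1.5, 0, 0, 0, 0.9],
    [0, 0, -1.5, 0, 0, 0, 0.9],
    [0, 0, -1.5, 0, 0, 0, 0.9],
    [0, 0, -1.5, 0, 0, 0, 0.9],
    [0, 0, -1, 0, 0, 0, 0.9],
    [0, 0, 0, 0, 0, 0, 0.9],
    [0, 0, 0, 0, 0, 0, 0.9],
  ],
)

```text
time_s: 15.15
tool_pos: [0.5935, 0.1192, 0.2974]
tool_rot: [-179.9, 0.0, 102.8]
contact_force: [0.3, -0.8, -0.4]
gripper_width: 0.0794
```

```bash
python3 - <<'E'
from plan import *
from scipy.optimize import least_squares
cur()
im,d,W=cloud("side");save(cv2.resize(im[100:340,160:400],None,fx=2.5,fy=2.5),"s5.png")
for t in("tube_hanger","flask_hanger","dish"):
  for r in nets.regions_of("side",t)[:2]:
    Q=W[r["mask"]];Q=Q[np.isfinite(Q[:,0])]
    print(t,round(r["p"],2),np.round(r["position"]),np.percentile(Q,[2,50,98],axis=0).round(3).tolist())
    T=Q[(Q[:,2]>.195)&(Q[:,2]<.24)]
    if len(T)>9: print(" tab",np.median(T,0).round(4),T.max(0).round(3))
    if t=="dish":
        Q=Q[(Q[:,2]>.024)&(Q[:,2]<.033)];print(least_squares(lambda c:np.hypot(*(Q[:,:2]-c).T)-.0435,[.6,.13],loss="soft_l1",f_scale=.003).x)
E
```

```text
15.15 [0.5935 0.1192 0.2974] [-1.79945936e+02  2.73151814e-03  1.02761101e+02] [ 0.3 -0.8 -0.4] 0.07940399772720258
tube_hanger 0.92 [264. 178.] [[0.576, 0.107, 0.062], [0.59, 0.115, 0.163], [0.607, 0.129, 0.235]]
 tab [0.5867 0.1148 0.2181] [0.598 0.132 0.236]
tube_hanger 0.48 [340. 350.] [[0.421, -0.206, 0.002], [0.455, -0.171, 0.065], [0.616, 0.202, 0.185]]
flask_hanger 0.71 [338. 292.] [[0.457, -0.172, 0.001], [0.471, -0.156, 0.16], [0.633, -0.028, 0.236]]
 tab [ 0.4711 -0.1577  0.2217] [ 0.487 -0.141  0.237]
dish 0.61 [272. 250.] [[0.555, 0.079, 0.004], [0.606, 0.133, 0.017], [0.636, 0.161, 0.028]]
[0.59534183 0.11941233]
```

View pics/s5.png

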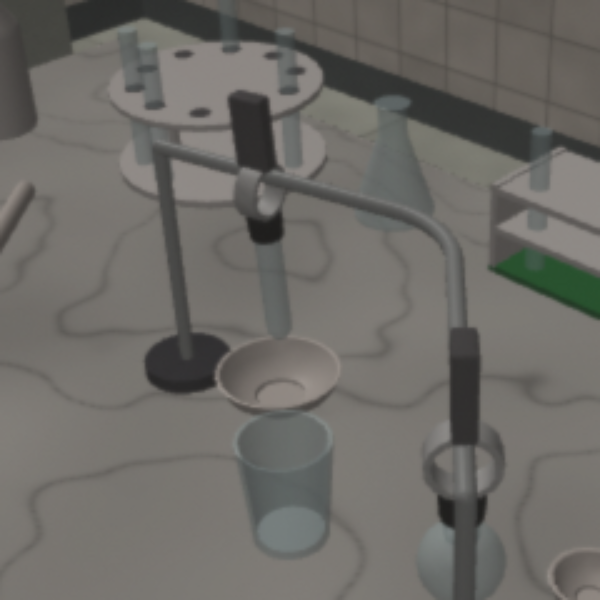

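The hanger hangs on the second leg (collar at crop 258,190), leaning in the image just as the post does, so it is upright. The tube end (280,335) is over the dish (278,378). I'll let any swing die down and check once more.

Request:
servo_tool(
  series=[
    [0, 0, -0.3, 0, 0, 0, 0.9],
    [0, 0, 0, 0, 0, 0, 0.9],
    [0, 0, 0, 0, 0, 0, 0.9],
    [0, 0, 0, 0, 0, 0, 0.9],
    [0, 0, 0, 0, 0, 0, 0.9],
    [0, 0, 0, 0, 0, 0, 0.9],
    [0, 0, 0, 0, 0, 0, 0.9],
    [0, 0, 0, 0, 0, 0, 0.9],
    [0, 0, 0, 0, 0, 0, 0.9],
    [0, 0, 0, 0, 0, 0, 0.9],
  ],
)

```text
time_s: 16.6
tool_pos: [0.5938, 0.1192, 0.3009]
tool_rot: [-180.0, 0.0, 102.8]
contact_force: [0.3, 0.0, 0.6]
gripper_width: 0.0795
```

Request:
servo_tool(
  series=[
    [0, 0, 0, 0, 0, 0, 0.9],
    [0, 0, 0, 0, 0, 0, 0.9],
    [0, 0, 0, 0, 0, 0, 0.9],
    [0, 0, 0, 0, 0, 0, 0.9],
    [0, 0, 0, 0, 0, 0, 0.9],
    [0, 0, 0, 0, 0, 0, 0.9],
    [0, 0, 0, 0, 0, 0, 0.9],
    [0, 0, 0, 0, 0, 0, 0.9],
    [0, 0, 0, 0, 0, 0, 0.9],
    [0, 0, 0, 0, 0, 0, 0.9],
  ],
)

```text
time_s: 17.85
tool_pos: [0.5938, 0.1192, 0.3009]
tool_rot: [180.0, 0.0, 102.8]
contact_force: [0.1, -0.7, 0.3]
gripper_width: 0.0794
```

```bash
python3 - <<'E'
from plan import *
cur()
P=[]
for k in range(5):
    im,d,W=cloud("side")
    r=nets.regions_of("side","tube_hanger")[0];Q=W[r["mask"]];Q=Q[np.isfinite(Q[:,0])]
    Q=Q[np.hypot(Q[:,0]-.594,Q[:,1]-.119)<.05]
    f=lambda a,b:np.median(Q[(Q[:,2]>a)&(Q[:,2]<b)],0).round(4)
    print(round(manip.state()["time_s"],2),round(r["p"],2),"tab hi",f(.215,.24),"tab lo",f(.19,.212),"tube",f(.06,.12))
    P.append(im)
print("frame change in hanger crop",np.abs(P[0][120:240,240:300].astype(int)-P[-1][120:240,240:300]).mean())
E
```

```text
17.85 [0.5938 0.1192 0.3009] [1.79999463e+02 1.59236139e-03 1.02759022e+02] [ 0.1 -0.7  0.3] 0.07939054174413383
17.95 0.94 tab hi [0.5857 0.1152 0.227 ] tab lo [0.5873 0.1144 0.201 ] tube [0.5947 0.1158 0.0911]
18.05 0.95 tab hi [0.5863 0.1148 0.2276] tab lo [0.5873 0.1143 0.2008] tube [0.5946 0.1154 0.0904]
18.15 0.97 tab hi [0.5863 0.1152 0.2278] tab lo [0.5873 0.1136 0.2007] tube [0.5943 0.1157 0.0903]
18.25 0.73 tab hi [nan nan nan] tab lo [nan nan nan] tube [nan nan nan]
18.35 0.58 tab hi [0.5866 0.1151 0.2276] tab lo [0.5875 0.1141 0.2007] tube [0.5945 0.1158 0.0911]
frame change in hanger crop 0.3835648148148148
  return _methods._mean(a, axis=axis, dtype=dtype,
  ret = um.true_divide(
```

```bash
python3 -c "
from bench import order;print(order.hand_in())"
```

```text
the job is handed in; nothing more can be done
None
```

I gripped the tube hanger by its tab, lifted it 10 mm to centre the collar on the rod, and slid it round the bend. I lowered it onto the second leg over the dish, let go and handed the job in at about 18 s; no verdict was reported.

**Last checks before handing in:**
- **Position:** I released the collar at (0.594, 0.119), and the dish's centre fits at (0.595, 0.119), so they are about 2 mm apart.
- **Hanging:** the tube hanger was at rest over four frames and upright to about 2–3°. A fifth frame's detection gave no usable points and I ignored it.
- **Forces:** wrist readings after each move stayed under about 2 N. The collar-on-rod force itself was not measured.
- **Other things:** the dish and the flask hanger measured within about 1 mm of where they started.
- **Robot:** the gripper was open and clear, with its fingertips about 65 mm above the tab.

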